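# Hang the colour saddles on the drying bar

## Task

The colour-sample saddles stand packed in their rack with no finger room beside them. Slide each one along its slot until it is clear enough to grip, and hang every saddle astride the drying bar, let go and hanging freely; when all of them hang there, switch the drying fan on by pushing its lever fully over, away from the robot. Leave the other things on the table where they are.

Things in the scene. Friction and masses are not known exactly. Their poses are not given: they have to be found in the camera images.
- saddle0: Colour-sample saddle, red crown, wood legs, steel feet, 0.28 kg: n-shaped block 100 (x) x 36 (y) x 90 (z) mm. Origin: centre of underside, z up. Crown solid, z 62 to 90; centre of mass z 32. Legs at both x ends, 28 thick; the passage between, 44 wide, runs along y. Its roof is a shallow inverted V (62 high mid-width, 52 at legs). In the rack its x is the rack's. May be absent.
- saddle1: Colour-sample saddle, blue crown, wood legs, steel feet, 0.28 kg: n-shaped block 100 (x) x 36 (y) x 90 (z) mm. Origin: centre of underside, z up. Crown solid, z 62 to 90; centre of mass z 32. Legs at both x ends, 28 thick; the passage between, 44 wide, runs along y. Its roof is a shallow inverted V (62 high mid-width, 52 at legs). In the rack its x is the rack's. May be absent.
- saddle2: Colour-sample saddle, yellow crown, wood legs, steel feet, 0.28 kg: n-shaped block 100 (x) x 36 (y) x 90 (z) mm. Origin: centre of underside, z up. Crown solid, z 62 to 90; centre of mass z 32. Legs at both x ends, 28 thick; the passage between, 44 wide, runs along y. Its roof is a shallow inverted V (62 high mid-width, 52 at legs). In the rack its x is the rack's. May be absent.
- saddle3: Colour-sample saddle, green crown, wood legs, steel feet, 0.28 kg: n-shaped block 100 (x) x 36 (y) x 90 (z) mm. Origin: centre of underside, z up. Crown solid, z 62 to 90; centre of mass z 32. Legs at both x ends, 28 thick; the passage between, 44 wide, runs along y. Its roof is a shallow inverted V (62 high mid-width, 52 at legs). In the rack its x is the rack's. May be absent.
- rack: Fixed wooden rack. Origin at table height, centre of the slots; z up, x along the slots. Five dividers 6 mm thick, x -55 to 55, their tops 104 mm above the table, make four slots 39 mm wide at y = -67.5, -22.5, 22.5, 67.5 mm, open at both x ends and on top. Saddles stand lengthways in them, about flush at the ends, 1.5 mm clear each side.
- apron (a point): Centre of the rack's open apron, on the robot's side, on its upper face; axes as the rack's. The base plate under slots and apron is one level plate, 10 mm above the table, x -195 to 55, y -95 to 95 mm of the rack. A saddle pushed at its end face slides along its slot on to the apron; a closed gripper fits into the slots.
- bar_top (a point): Drying bar: fixed level aluminium rod, 16 mm diameter. The point is on top of the rod at mid-length, 150 mm above the table; y along the rod, z up. Free rod y -159 to 159 mm between white end posts with discs of 34 mm diameter; post feet 110 mm wide in x. A saddle hung on it has its origin about 61 mm below this point.
- fan_lever (a joint): The drying fan's red lever, rad: 0 leaning 0.5 rad towards the robot (off), 1.0 leaning 0.5 rad away (fully on). Hinge 102 mm above the table, ball of 26 mm diameter at the tip. It hinges on a horizontal axis, stays where it is left and needs only a light push.
- fan_lever_tip (a point): Upper end of the lever, 70 mm from its hinge, on the grey switch on the white control box before the table fan. It swings in the vertical plane of the fan's x axis, away from the robot.
- fan: White table fan, 136 mm across, 156 mm high, fixed. Origin at its foot on the table; x points away from the robot, z up. The control box (80 x 70 mm, 80 high) is before it; the lever's hinge is 100 mm before this origin (-x).
- brush_mug: Blue mug, 72 mm wide, 85 mm high; origin at its underside. Bystander, leave alone.
- paint_bottle: Orange paint bottle, 44 mm diameter, 100 mm high; origin at its underside. Bystander, leave alone.
- varnish_jar: Amber jar, 64 mm diameter, 75 mm high; origin at its underside. Bystander, leave alone.
- tape_roll: Roll of paper tape lying flat, 90 mm diameter, 25 mm high; origin at its underside. Bystander, leave alone.
- marker_case: Black case 150 x 60 x 30 mm; origin at its underside. Bystander, leave alone.
- paint_brush: Flat brush lying on the table; origin at its underside. Bystander, leave alone.
- sanding_block: Cork block 100 x 60 x 30 mm; origin at its underside. Bystander, leave alone.
Mind the look-alikes: they are no part of the job. What is shaped like the saddle1 but pink or purple is not meant. What is shaped like the saddle3 but purple is not meant.

How it is judged (in metres and radians):
On the way, in this order (a step that is already met when the one before it is completed fails the run):
1. every saddle hangs astride the bar, let go, while the fan is still off (lever below 0.5) (z of saddle0 in the frame of bar_top between -0.068 and -0.055 m and x of saddle0 in the frame of bar_top between -0.04 and 0.04 m and y of saddle0 in the frame of bar_top between -0.165 and 0.165 m and angle between each of saddle0, saddle1, saddle2, saddle3's own z axis and vertical below 0.4 rad and z of saddle1 in the frame of bar_top between -0.068 and -0.055 m and x of saddle1 in the frame of bar_top between -0.04 and 0.04 m and y of saddle1 in the frame of bar_top between -0.165 and 0.165 m and z of saddle2 in the frame of bar_top between -0.068 and -0.055 m and x of saddle2 in the frame of bar_top between -0.04 and 0.04 m and y of saddle2 in the frame of bar_top between -0.165 and 0.165 m and z of saddle3 in the frame of bar_top between -0.068 and -0.055 m and x of saddle3 in the frame of bar_top between -0.04 and 0.04 m and y of saddle3 in the frame of bar_top between -0.165 and 0.165 m and contact force between the fingers and saddle0 below 0.1 N and contact force between the fingers and saddle1 below 0.1 N and contact force between the fingers and saddle2 below 0.1 N and contact force between the fingers and saddle3 below 0.1 N and value of joint fan_lever below 0.5 rad), for 0.2 s.
2. the fan lever is pushed fully over (above 0.85) (value of joint fan_lever above 0.85 rad), for 0.2 s.
At the end, for the whole second after the job is handed in: Every saddle present hangs astride the bar: its underside 55 to 68 mm below the bar's top, within 40 mm of the bar sideways, between the posts, tilted less than 0.4 rad, at rest and released; the fan lever reads above 0.85 (z of saddle0 in the frame of bar_top between -0.068 and -0.055 m and x of saddle0 in the frame of bar_top between -0.04 and 0.04 m and y of saddle0 in the frame of bar_top between -0.165 and 0.165 m and angle between each of saddle0, saddle1, saddle2, saddle3's own z axis and vertical below 0.4 rad and z of saddle1 in the frame of bar_top between -0.068 and -0.055 m and x of saddle1 in the frame of bar_top between -0.04 and 0.04 m and y of saddle1 in the frame of bar_top between -0.165 and 0.165 m and z of saddle2 in the frame of bar_top between -0.068 and -0.055 m and x of saddle2 in the frame of bar_top between -0.04 and 0.04 m and y of saddle2 in the frame of bar_top between -0.165 and 0.165 m and z of saddle3 in the frame of bar_top between -0.068 and -0.055 m and x of saddle3 in the frame of bar_top between -0.04 and 0.04 m and y of saddle3 in the frame of bar_top between -0.165 and 0.165 m and linear speed of each of saddle0, saddle1, saddle2, saddle3 below 0.03 m/s and contact force between the fingers and saddle0 below 0.1 N and contact force between the fingers and saddle1 below 0.1 N and contact force between the fingers and saddle2 below 0.1 N and contact force between the fingers and saddle3 below 0.1 N and value of joint fan_lever above 0.85 rad); the robot touches nothing.
It fails at once if a bystander pushed more than 40 mm from its place (distance of any of brush_mug, paint_bottle, varnish_jar, tape_roll, marker_case, paint_brush, sanding_block from where it was at the start of the episode above 0.04 m).
Of saddle0, saddle1, saddle2, saddle3 only 3 to 4 are there at a start; the rules pass over those that are not, and their reading is None.
At some moment in a run one of saddle0, saddle1, saddle2, saddle3 may be knocked a few centimetres aside while the robot is not near it.
It also fails if it takes over 210 s, if anything falls off the work surface, if the arm or the gripper's body presses on something with over 40 N, if the wrist force passes 120 N, or if a joint passes its speed limit or range.

## Robot

A 6-joint arm with a two-finger parallel gripper is mounted at the origin on the work surface. World frame = base frame: x ahead of the robot, y to its left, z up, the work surface at z = 0. Lengths are in m, angles in degrees, forces in N, time in s.
With the tool pointing down it reaches from about 0.375 to 0.9 m from the base axis. Payload 3.1 kg.
Tool frame: the origin (TCP) lies midway between the tips of the shut fingers; the grasp point (between the pads) lies bot.hold_point_z behind it (bot.hold_point_z is the distance from the TCP to the grasp point, in m); z points along the fingers, y is the direction in which the jaws open and shut (so a half turn about z gives the same grasp; the last joint's range is limited). The gripper opens to 87 mm and grips with 3 to 60 N. Pads are 19 mm wide; open, the fingers measure 117 mm over their backs; the gripper's body (75 mm by 190 mm) begins 51 mm behind the grasp point.
Start: joints at [53.085, 30.224, 82.088, -0, 67.689, -10.227], TCP at [0.281, 0.558, 0.223] pointing down, gripper open.
Joint ranges: [-176.69, 176.69], [-43.24, 126.21], [12.49, 139.97], [-82, 262], [0, 151.66], [-163.58, 163.58]. Speed limits (degrees/s): [159.86, 159.86, 180, 180, 180, 180].

## Interface

Orientations are given as a 3x3 rotation matrix whose columns are the frame's x, y, z axes.
In Python, from rig import bot, vision gives the robot as it stands.
- The arm moves only by the shell command python3 -m inch 'ROWS'. ROWS is JSON, a list of rows, each a list of 5 numbers: the finger opening in mm, from 0 to 87, then the shift along the tool's x, y, z in mm, then the turn about the tool's z in rad. In form: [[hand, dx, dy, dz, roll], ...]. A call has 1 to 8 rows; each row is the pose to reach, as a shift and turn from the pose measured when the call began, along the tool's axes at that moment; what a row does not reach only later rows make up. A row lasts 1/10 s, in which the tool goes at most 50 mm and 8.59 degrees, less where a joint would pass 70% of its speed; a pose out of reach is approached as far as the arm can. A call with a gripper value outside its range is refused whole. The fingers move at their own pace and stop on an object; the grip force is fixed at half the most. Time passes only in rows, so rows that repeat a pose let the fingers close. It gives the time, the measured TCP pose, the force and the opening at its end, in the units of the state.
- bot.read_state(): the state, without advancing time (a new reading comes with each control period).
- vision.capture(name): name is "scene" or "top" or "wrist"; returns (picture, depth): 384x512x3 uint8, red, green, blue; 384x512 float32, m along the optical axis (not along the pixel's ray), 0 where there is no reading.
- vision.camera_model(name): a dict with "intrinsics" (3x3 intrinsics, pixels), "dist" ([k1, k2, p1, p2, k3] as OpenCV has them; the pictures are not rectified), "camera_from_world" (4x4, takes a point from world to camera coordinates). Camera axes: x right, y down, z forward; pixel columns grow to the right and rows downward; lengths in m; the calibration is good to about 2 mm. A picture is of the moment at which its call begins: read the wrist's pose just before it. camera_model takes no time and is no camera call; for the wrist camera it gives the pose at the moment of the call.
- bot.hand_in(): hands the job in, once; it reports no verdict.
The state is a dict: "time_s": time; "joint_positions": joint angles; "qvel": joint speeds; "tau": joint torques, N m; "position": TCP position; "tcp_rot": TCP orientation; "force": force on the tool from outside, world axes, zero at the start; "moment": the same for the moment, N m; "opening": opening from 0.0 (shut) to 1.0 (fully open).
Only numpy, scipy, OpenCV 4.12 (cv2) and the standard library are available. Lean on these libraries where they do the work, as an engineer would, in place of code of your own. Each camera call takes 0.05 s, during which the arm holds its last target. There are 200 camera calls.

## Working session

There is one attempt and no reset: what is moved stays moved. The work goes in short steps, Python scripts to look and compute and a shell command to move; the robot and the scene stay as the last step left them, time stands still between calls to the robot, and variables do not carry over. Pictures are saved under pics/ and viewed, about 12 in all and at most 16, crops included, and the job is handed in when it is done.

```bash
ls; mkdir -p pics; python3 - <<'E'
from rig import bot, vision
import cv2, numpy as np
print(bot.read_state(), bot.hold_point_z)
for n in ("scene","top"):
    p,d=vision.capture(n); cv2.imwrite(f"pics/{n}0.png",p[:,:,::-1]); np.savez(f"{n}0.npz",p=p,d=d)
    m=vision.camera_model(n); print(n,m)
E
```

```text
pics
{'time_s': 0.0, 'joint_positions': array([ 5.30838235e+01,  3.02788539e+01,  8.21572747e+01, -1.70626450e-04,
        6.76890567e+01, -1.02258017e+01]), 'qvel': array([ 0.00576956,  0.02122396,  0.06337384, -0.06697595, -0.03116422,
        0.03270479]), 'tau': array([-2.07718144e-04, -4.40035880e+01, -1.76592118e+01,  6.30984502e-02,
        5.80968847e-02, -1.47742462e-04]), 'position': array([0.28023811, 0.55782236, 0.22156791]), 'tcp_rot': array([[-8.93447114e-01,  4.49166492e-01, -1.31014575e-03],
       [ 4.49168238e-01,  8.93445486e-01, -1.74851145e-03],
       [ 3.85171050e-04, -2.15067836e-03, -9.99997613e-01]]), 'force': array([ 0.15009157,  0.51057293, -0.51228197]), 'moment': array([ 0.06107022, -0.00501057,  0.07797989]), 'opening': 0.9969859529756219} 0.0187
scene {'intrinsics': array([[362.91898501,   0.        , 255.95268684],
       [  0.        , 362.91898501, 192.49407204],
       [  0.        ,   0.        ,   1.        ]]), 'dist': array([-0.09855082,  0.        ,  0.        ,  0.        ,  0.        ]), 'camera_from_world': array([[-0.2124413 ,  0.97716965,  0.00285757,  0.11369592],
       [ 0.69441073,  0.15302434, -0.70311969, -0.29519318],
       [-0.6875045 , -0.14738733, -0.71106578,  1.62956915],
       [ 0.        ,  0.        ,  0.        ,  1.        ]])}
top {'intrinsics': array([[465.32156535,   0.        , 261.32650557],
       [  0.        , 465.32156535, 195.65095742],
       [  0.        ,   0.        ,   1.        ]]), 'dist': array([-0.17214687,  0.        ,  0.        ,  0.        ,  0.        ]), 'camera_from_world': array([[-6.45772792e-03, -9.99978456e-01,  1.17716317e-03,
        -5.66571046e-03],
       [-9.97232482e-01,  6.35279524e-03, -7.40744143e-02,
         5.34297880e-01],
       [ 7.40653402e-02, -1.65225776e-03, -9.97252022e-01,
         1.58740496e+00],
       [ 0.00000000e+00,  0.00000000e+00,  0.00000000e+00,
         1.00000000e+00]])}
```

View pics/top0.png

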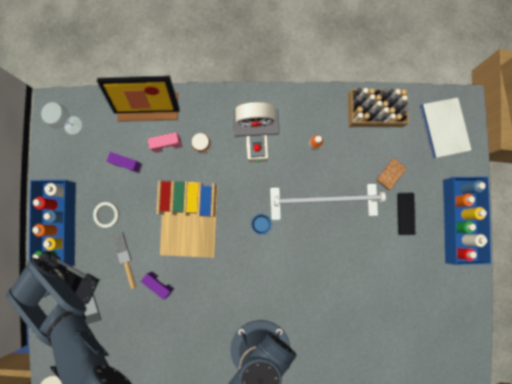

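View pics/scene0.png

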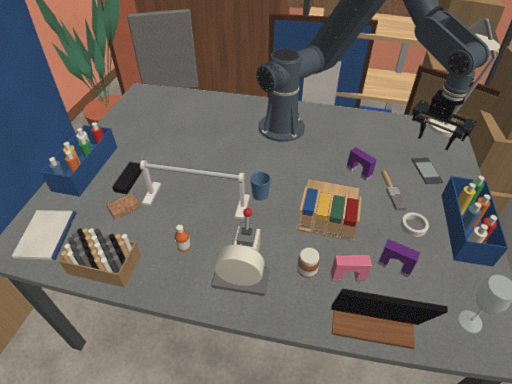

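The top view shows the four saddles in the rack: red (164,197), green (178,197), yellow (192,197) and blue (206,199). Other things visible there:
- **Look-alikes, not meant:** pink block (164,141), purple block (124,162) and purple block (157,286).
- **Bar:** from (276,202) to (373,197).
- **Lever ball:** (257,147).
- **Mug:** (261,224).

Next I'll measure.

```bash
cat > h.py <<'E'
from rig import bot, vision
import cv2, numpy as np
def rays(n,uv,m=None):
    m=m or vision.camera_model(n); T=m["camera_from_world"]; R=T[:3,:3]; t=T[:3,3]
    q=cv2.undistortPoints(np.float64(uv).reshape(-1,1,2),m["intrinsics"],m["dist"]).reshape(-1,2)
    return -R.T@t, np.c_[q,np.ones(len(q))]@R
def onz(n,uv,z,m=None):
    c,d=rays(n,uv,m); return c+d*((z-c[2])/d[:,2])[:,None]
def two(uv1,uv2,n1="scene",n2="top"):
    (a,d),(b,e)=rays(n1,[uv1]),rays(n2,[uv2]); d,e=d[0],e[0]
    s=np.linalg.lstsq(np.c_[d,-e],b-a,rcond=None)[0]; p,q=a+d*s[0],b+e*s[1]
    return (p+q)/2, np.linalg.norm(p-q)
RNG={"red":[(0,130,80),(6,255,255)],"green":[(60,80,40),(90,255,255)],"yellow":[(20,150,120),(32,255,255)],"blue":[(100,120,60),(115,255,255)]}
def mask(p,c,roi=None):
    h=cv2.cvtColor(cv2.GaussianBlur(p,(0,0),.6),cv2.COLOR_RGB2HSV); m=cv2.inRange(h,*map(np.array,RNG[c]))
    if roi: k=np.zeros_like(m); u0,v0,u1,v1=roi; k[v0:v1,u0:u1]=1; m=m*k
    return m
def blobs(p,c,roi=None,amin=30):
    o=[]
    for k in cv2.findContours(mask(p,c,roi),0,2)[0]:
        M=cv2.moments(k)
        if M["m00"]>amin: o.append(((M["m10"]/M["m00"],M["m01"]/M["m00"]),M["m00"],cv2.minAreaRect(k)))
    return o
def go(x,y,z,yaw=0.):
    "yaw: tool y axis angle from world +y; prints rows shift"
    s=bot.read_state(); R=s["tcp_rot"]; p=s["position"]
    d=R.T@(np.array([x,y,z])-p)*1000
    cy=np.arctan2(-R[0,1],R[1,1]); r=-(np.radians(yaw)-cy)
    print("pos",p.round(4),"yaw",np.degrees(cy).round(2),"-> d",d.round(1),"roll",round((r+np.pi)%(2*np.pi)-np.pi,4),"F",s["force"].round(1),"open",round(s["opening"]*87,1),"t",round(s["time_s"],1))
E
python3 - <<'E'
from h import *
pt=np.load("top0.npz")["p"]; ps=np.load("scene0.npz")["p"]
for c in ("red","green","yellow","blue"):
    for b in blobs(pt,c,(150,170,225,225)):
        print(c,np.round(b[0],1),b[1],b[2], onz("top",[b[0]],.10).round(4), onz("top",cv2.boxPoints(b[2]),.10).round(4)[:,:2].tolist())
# wood rack outline in top
h=cv2.cvtColor(pt,cv2.COLOR_RGB2HSV); w=cv2.inRange(h,(8,50,110),(25,180,255)); w[:170]=0; w[270:]=0; w[:,:150]=0;w[:,225:]=0
k=max(cv2.findContours(w,0,2)[0],key=cv2.contourArea); r=cv2.minAreaRect(k); print("wood",r, [onz("top",cv2.boxPoints(r),.01).round(4)[:,:2].tolist()])
for n,p,(u0,v0,u1,v1) in (("top",pt,(265,175,395,225)),("scene",ps,(125,140,265,230))):
    cv2.imwrite(f"pics/bar_{n}.png",cv2.resize(p[v0:v1,u0:u1,::-1],None,fx=6 if n=="top" else 5,fy=6 if n=="top" else 5,interpolation=2))
for n,p,roi in (("top",pt,(245,135,270,160)),("scene",ps,(240,200,256,222))):
    print(n,[(np.round(b[0],1),b[1]) for b in blobs(p,"red",roi,5)])
E
```

```text
red [164.7 195.7] 229.5 ((164.81076049804688, 195.59530639648438), (9.040119171142578, 29.17015266418457), 3.012787342071533) [[0.5301 0.3103 0.1   ]] [[0.4832, 0.3274], [0.5798, 0.3232], [0.578, 0.2928], [0.4815, 0.2971]]
green [178.3 196.2] 205.5 ((178.30882263183594, 196.01470947265625), (8.419032096862793, 28.348833084106445), 2.726310968399048) [[0.5284 0.265  0.1   ]] [[0.4828, 0.2809], [0.5765, 0.2771], [0.575, 0.2489], [0.4814, 0.2529]]
yellow [191.8 197.4] 312.5 ((191.8080291748047, 197.1477813720703), (11.61550235748291, 30.273887634277344), 3.012787342071533) [[0.5241 0.2199 0.1   ]] [[0.4761, 0.2416], [0.576, 0.2369], [0.5737, 0.1983], [0.4739, 0.2032]]
blue [205.2 200.4] 216.0 ((205.21820068359375, 200.1359405517578), (8.838958740234375, 28.114877700805664), 2.862405300140381) [[0.5139 0.1755 0.1   ]] [[0.4693, 0.1924], [0.5619, 0.188], [0.5602, 0.1587], [0.4678, 0.1632]]
wood ((185.79385375976562, 218.56646728515625), (60.625099182128906, 75.91091918945312), 2.12109637260437) [[[0.3287, 0.3658], [0.5942, 0.3576], [0.5845, 0.1435], [0.3212, 0.1535]]]
top [(array([256.9, 147.1]), 32.5)]
scene [(array([247.5, 212. ]), 39.5)]
```

View pics/bar_top.png

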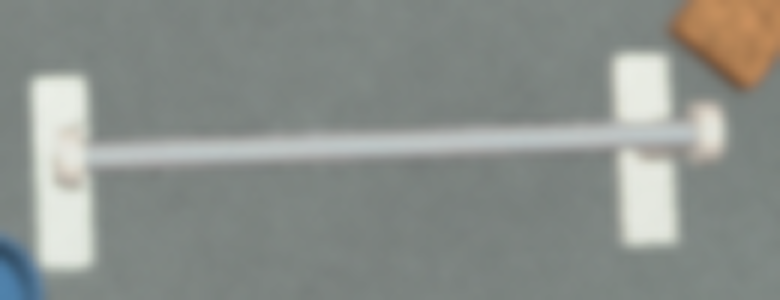

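View pics/bar_scene.png

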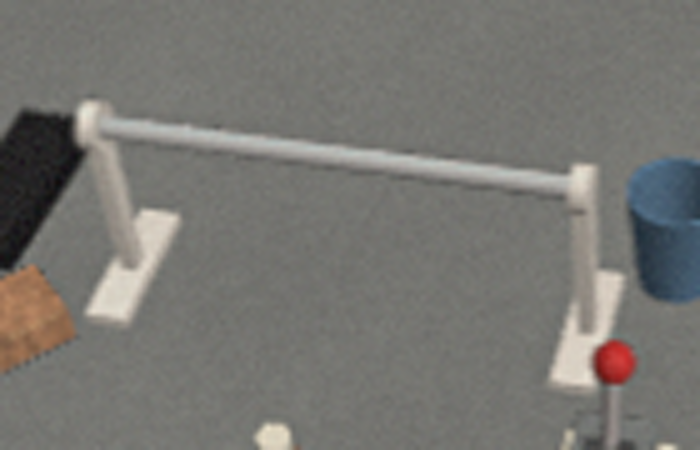

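The crops show the rod's left inner end at top pixel (279,200.5) and its right inner end at (380,196.7). In the scene view the ends are about (145,165) and (239,177). The lever ball is at (247.5,212) in the scene view.

```bash
python3 - <<'E'
from h import *
pt=np.load("top0.npz")["p"]; ps=np.load("scene0.npz")["p"]
def ridge(p,u0,u1,f0,f1,hw):  # bright rod centroid per column along guess line, subpixel
    g=cv2.GaussianBlur(p,(0,0),.5).astype(float).sum(2); o=[]
    for u in range(u0,u1):
        vc=f0+(f1-f0)*(u-u0)/(u1-u0); v=np.arange(int(round(vc))-hw,int(round(vc))+hw+1)
        w=g[v,u]-np.percentile(g[v,u],30); w[w<0]=0; o.append((u,(w*v).sum()/w.sum()))
    return np.array(o)
t=ridge(pt,284,365,200.5,197.2,5)
P=onz("top",t,.142); k=np.polyfit(P[:,1],P[:,0],1); print("top bar x=%.4f*y+%.4f"%tuple(k),"yaw",np.degrees(np.arctan(-k[0])),np.abs(P[:,0]-np.polyval(k,P[:,1])).max())
s=ridge(ps,160,225,165.8,175.8,5)
Q=onz("scene",s,.142); k2=np.polyfit(Q[:,1],Q[:,0],1); print("scene bar x=%.4f*y+%.4f"%tuple(k2), np.polyval(k,-.14),np.polyval(k2,-.14))
print("ends top",onz("top",[(279.3,200.4),(380.2,196.7)],.142).round(4), "scene", onz("scene",[(145.5,165),(239,177.5)],.142).round(4))
print("lever",two((247.5,212.),(256.9,147.1)))
# scene view saddles
for c in RNG:
    for b in blobs(ps,c,(295,180,365,240)): print(c,np.round(b[0],1),b[1],onz("scene",[b[0]],.10).round(4))
# top: red dark foot depth check
d=np.load("top0.npz")["d"]; print(d[190:200,200:210].mean(), d[240,190])
u0,v0=150,172
cv2.imwrite("pics/rack.png",cv2.resize(pt[172:264,148:226,::-1],None,fx=6,fy=6,interpolation=2))
E
```

```text
top bar x=-0.0325*y+0.5075 yaw 1.8622100367549774 0.0004404681395174803
scene bar x=-0.0266*y+0.5053 0.5120041052436363 0.508971588274912
ends top [[ 0.5096 -0.0661  0.142 ]
 [ 0.5193 -0.3926  0.142 ]] scene [[ 0.5195 -0.3904  0.142 ]
 [ 0.512  -0.0622  0.142 ]]
lever (array([0.67691851, 0.00479045, 0.17004374]), np.float64(0.0013042211143318868))
red [351.  211.9] 258.5 [[0.5466 0.3092 0.1   ]]
green [337.  208.9] 195.5 [[0.5431 0.2646 0.1   ]]
yellow [323.1 206.4] 235.0 [[0.5415 0.2203 0.1   ]]
blue [309.6 201.6] 194.0 [[0.5301 0.1758 0.1   ]]
1.5278908 1.6025131
```

View pics/rack.png

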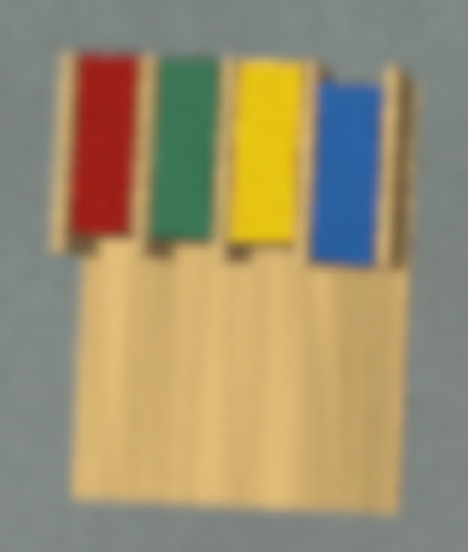

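The crop confirms the choice: four proper saddles in the slots, with blue about 8 mm further towards the robot. The rack yaw is about -2.6° and the bar yaw about +1.8°. I'll start with blue.

```bash
python3 -c "
from h import *
go(.605,.1714,.20,-2.6)"
```

```text
pos [0.2803 0.5579 0.2216] yaw -26.69 -> d [-463.7 -199.4   21.9] roll -0.4204 F [ 0.3  0.5 -0. ] open 87.0 t 0.1
```

```bash
python3 -m inch '[[0,-30,-13,2,-0.05],[0,-70,-30,4,-0.1],[0,-110,-48,6,-0.16],[0,-150,-65,8,-0.22],[0,-190,-82,10,-0.28],[0,-230,-99,12,-0.34],[0,-270,-116,14,-0.42],[0,-300,-129,16,-0.42]]'; python3 -c "
from h import *
go(.605,.1714,.20,-2.6)"
```

```text
time_s: 0.9
position: [0.4918, 0.3057, 0.2054]
tcp_rot: [[-0.999, 0.046, -0.001], [0.046, 0.999, -0.002], [0.001, -0.002, -1.0]]
force: [-0.1, 0.5, -0.0]
opening: 0.354
pos [0.4918 0.3057 0.2054] yaw -2.63 -> d [-119.3 -128.9    5.5] roll -0.0005 F [-0.1  0.5 -0. ] open 30.8 t 0.9
```

```bash
python3 -m inch '[[0,-30,-32,1,0],[0,-60,-65,3,0],[0,-90,-97,5,0],[0,-119,-129,6,0],[0,-119,-129,6,0],[0,-119,-129,6,0]]'; python3 - <<'E'
from h import *
go(.605,.1714,.046,-2.6)
m=vision.camera_model("wrist"); print(m["camera_from_world"].round(3))
p,d=vision.capture("wrist"); cv2.imwrite("pics/w1.png",p[:,:,::-1]); np.savez("w1.npz",p=p,d=d)
E
```

```text
time_s: 1.5
position: [0.6046, 0.1703, 0.1987]
tcp_rot: [[-0.999, 0.048, -0.003], [0.048, 0.999, -0.002], [0.003, -0.002, -1.0]]
force: [-0.5, 0.1, -0.4]
opening: 0.005
pos [0.6046 0.1703 0.1987] yaw -2.77 -> d [ -0.8   1.4 152.7] roll -0.003 F [-0.5  0.1 -0.4] open 0.5 t 1.5
[[ 0.049  0.999 -0.002 -0.199]
 [ 0.96  -0.046  0.276 -0.6  ]
 [ 0.276 -0.015 -0.961  0.205]
 [ 0.     0.     0.     1.   ]]
```

View pics/w1.png

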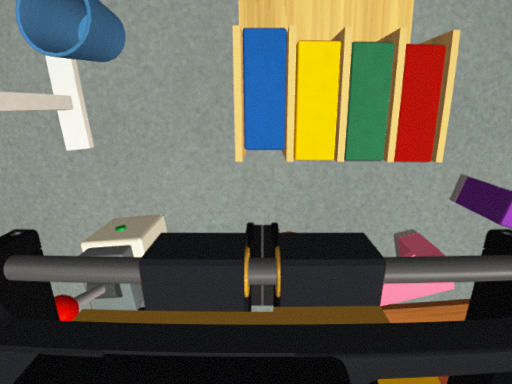

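The wrist view shows all four crowns: blue (265,90), yellow (318,100), green (370,100) and red (420,105). The closed fingers are at (262,240). I'll measure the crowns from here.

```bash
python3 - <<'E'
from h import *
p=np.load("w1.npz")["p"]
for c in RNG:
    for b in blobs(p,c,(235,15,455,170),500):
        Q=onz("wrist",cv2.boxPoints(b[2]),.10)[:,:2]; e=Q[np.argsort(Q[:,0])]; a=e[2:].mean(0);f=e[:2].mean(0)
        print(c,"centre",Q.mean(0).round(4),"back",a.round(4),"len",np.linalg.norm(a-f).round(4),"yaw",np.degrees(np.arctan2(*(a-f)[::-1])).round(2))
E
```

```text
red centre [0.5315 0.3126] back [0.5822 0.3111] len 0.1015 yaw -1.68
green centre [0.5287 0.2671] back [0.5787 0.2655] len 0.1001 yaw -1.77
yellow centre [0.5254 0.2208] back [0.5755 0.218 ] len 0.1004 yaw -3.25
blue centre [0.5148 0.1769] back [0.5637 0.1746] len 0.098 yaw -2.6
```

```bash
python3 -m inch '[[0,0,2,30,0.003],[0,0,2,60,0.003],[0,0,2,90,0.003],[0,0,2,120,0.003],[0,0,2,140,0.003],[0,0,2,154,0.003],[0,0,2,154,0.003]]'; python3 -c "
from h import *
go(.4865,.1777,.044,-2.6)"
```

```text
time_s: 2.25
position: [0.601, 0.1742, 0.043]
tcp_rot: [[-0.999, 0.048, -0.008], [0.048, 0.999, -0.002], [0.008, -0.002, -1.0]]
force: [1.1, -0.4, -0.8]
opening: 0.003
pos [0.601  0.1742 0.043 ] yaw -2.74 -> d [114.6  -2.   -0. ] roll -0.0025 F [ 1.1 -0.4 -0.8] open 0.3 t 2.2
```

```bash
python3 -m inch '[[0,10,-2,0,0],[0,22,-2,0,0],[0,34,-2,0,0],[0,46,-2,0,0],[0,58,-2,0,0],[0,70,-2,0,0],[0,82,-2,0,0],[0,94,-2,0,0]]'; python3 -c "
from h import *
go(.4865,.1777,.044,-2.6)"
```

```text
time_s: 3.05
position: [0.5064, 0.1767, 0.0441]
tcp_rot: [[-0.999, 0.048, -0.007], [0.048, 0.999, -0.002], [0.007, -0.002, -1.0]]
force: [2.2, 0.2, 1.2]
opening: 0.003
pos [0.5064 0.1767 0.0441] yaw -2.74 -> d [19.9  0.   0.2] roll -0.0025 F [2.2 0.2 1.2] open 0.3 t 3.0
```

```bash
python3 -m inch '[[0,12,0,0,0],[0,22,0,0,0],[0,22,0,0,0],[0,14,0,0,0],[0,12,0,-40,0],[0,12,0,-80,0],[0,12,0,-120,0],[0,12,0,-120,0]]'; python3 - <<'E'
from h import *
p,d=vision.capture("wrist"); cv2.imwrite("pics/w2.png",p[:,:,::-1])
q,d=vision.capture("top")
go(.43,.178,.16,-2.6)
for b in blobs(p,"blue",None,300)+blobs(p,"yellow",None,300)+blobs(p,"green",None,300)+blobs(p,"red",None,300): 
    Q=onz("wrist",cv2.boxPoints(b[2]),.10)[:,:2]; print(np.round(b[0]),b[1],Q.mean(0).round(4),Q.round(3).tolist())
for b in blobs(q,"blue",(150,170,240,260)): print("top",b[1],onz("top",[b[0]],.10),b[2])
E
```

```text
time_s: 3.85
position: [0.5003, 0.1781, 0.1692]
tcp_rot: [[-0.999, 0.048, 0.005], [0.048, 0.999, -0.0], [-0.005, -0.0, -1.0]]
force: [0.8, -0.3, -0.4]
opening: 0.005
pos [0.4967 0.1775 0.1651] yaw -2.76 -> d [66.6 -2.7  5.4] roll -0.0028 F [ 0.3 -0.2 -0.7] open 0.4 t 4.0
[ 59. 132.] 6808.5 [0.4348 0.0192] [[0.453, -0.041], [0.394, -0.011], [0.416, 0.076], [0.476, 0.053]]
[260.  96.] 6006.5 [0.4155 0.1796] [[0.463, 0.158], [0.366, 0.165], [0.368, 0.199], [0.465, 0.196]]
[314. 199.] 2898.5 [0.4957 0.2202] [[0.523, 0.2], [0.466, 0.203], [0.468, 0.239], [0.526, 0.239]]
[369. 203.] 2727.0 [0.5078 0.2643] [[0.542, 0.245], [0.468, 0.249], [0.473, 0.282], [0.548, 0.281]]
[419. 212.] 3212.0 [0.5134 0.3091] [[0.55, 0.29], [0.47, 0.294], [0.476, 0.327], [0.558, 0.326]]
```

View pics/w2.png

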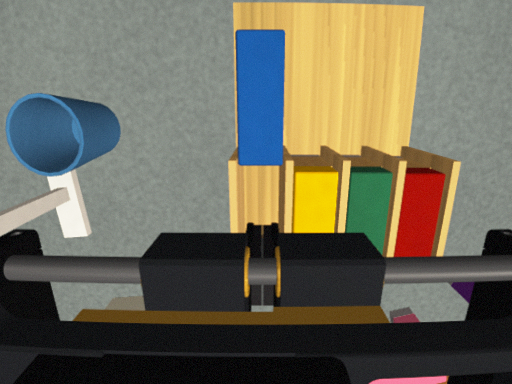

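Blue slid out to about (0.418, 0.179), clear of the dividers, so I'll grip it there.

```bash
python3 -m inch '[[64,25,0,0,0],[64,50,-1,0,0],[64,78,-2,0,0],[64,78,-2,0,0],[64,78,-2,0,0],[64,78,-2,0,0]]'; python3 - <<'E'
from h import *
m=vision.camera_model("wrist");p,d=vision.capture("wrist")
for b in blobs(p,"blue",(180,0,350,300),300): 
    Q=onz("wrist",cv2.boxPoints(b[2]),.10,m)[:,:2]; print(np.round(b[0]),b[1],Q.mean(0).round(4),Q.round(3).tolist())
go(.418,.1785,.077,-2.6)
E
```

```text
time_s: 4.55
position: [0.4199, 0.1793, 0.1649]
tcp_rot: [[-0.999, 0.048, -0.004], [0.048, 0.999, -0.002], [0.004, -0.002, -1.0]]
force: [1.2, 0.2, -0.2]
opening: 0.465
[264. 198.] 4845.0 [0.4182 0.1803] [[0.367, 0.166], [0.369, 0.199], [0.469, 0.196], [0.467, 0.159]]
pos [0.42   0.1793 0.165 ] yaw -2.78 -> d [ 1.7 -0.7 88.1] roll -0.0031 F [0.3 0.3 0.1] open 44.8 t 4.6
```

```bash
python3 -m inch '[[64,1,1,0,0],[64,1,1,15,0],[64,1,1,35,0],[64,1,1,60,0],[64,1,1,80,0],[64,1,1,88,0],[64,1,1,88,0]]'; python3 -m inch '[[20,0,0,0,0],[20,0,0,0,0],[20,0,0,0,0],[20,0,0,0,0],[20,0,0,0,0],[20,0,0,0,0]]';python3 -c "
from h import *
go(.515,-.34,.25,1.8)"
```

```text
time_s: 5.3
position: [0.4185, 0.1801, 0.0761]
tcp_rot: [[-0.999, 0.049, -0.006], [0.049, 0.999, -0.002], [0.006, -0.002, -1.0]]
force: [0.3, 0.5, 0.2]
opening: 0.738
time_s: 5.9
position: [0.4189, 0.1801, 0.0766]
tcp_rot: [[-0.999, 0.049, -0.005], [0.049, 0.999, -0.002], [0.005, -0.002, -1.0]]
force: [-0.3, 1.0, 4.1]
opening: 0.411
pos [0.4189 0.1801 0.0766] yaw -2.79 -> d [-120.5 -515.2 -173. ] roll -0.0801 F [-0.3  1.   4.1] open 35.8 t 5.9
```

Gripped at 36 mm. Now I'll lift it and carry it to the bar's far end.

```bash
python3 -m inch '[[20,0,0,-10,0],[20,0,0,-30,0],[20,0,0,-55,0],[20,0,0,-80,0],[20,0,0,-105,0],[20,0,0,-130,0],[20,0,0,-155,0],[20,0,0,-180,0]]'; python3 -m inch '[[20,-5,-20,0,0],[20,-12,-50,0,0],[20,-20,-85,0,0],[20,-30,-125,0,-0.02],[20,-40,-165,0,-0.04],[20,-50,-205,0,-0.06],[20,-60,-245,0,-0.08],[20,-70,-285,0,-0.08]]';python3 -c "
from h import *
go(.5165,-.342,.25,1.8)"
```

```text
time_s: 6.7
position: [0.4187, 0.1803, 0.2577]
tcp_rot: [[-0.999, 0.049, -0.006], [0.049, 0.999, -0.002], [0.006, -0.002, -1.0]]
force: [0.5, 0.6, -2.5]
opening: 0.411
time_s: 7.5
position: [0.4739, -0.109, 0.258]
tcp_rot: [[-0.999, -0.031, -0.007], [-0.031, 1.0, -0.001], [0.007, -0.001, -1.0]]
force: [1.2, 0.9, -2.2]
opening: 0.409
pos [ 0.4739 -0.109   0.258 ] yaw 1.8 -> d [ -35.3 -234.2    8. ] roll -0.0 F [ 1.2  0.9 -2.2] open 35.6 t 7.5
```

```bash
python3 -m inch '[[20,-6,-40,0,0],[20,-12,-80,0,0],[20,-18,-120,0,0],[20,-24,-160,0,0],[20,-30,-195,0,0],[20,-35,-222,0,0],[20,-35,-234,0,0],[20,-35,-234,0,0]]'; python3 - <<'E'
from h import *
go(.5165,-.342,.157,1.8)
m=vision.camera_model("wrist");p,d=vision.capture("wrist"); cv2.imwrite("pics/w3.png",p[:,:,::-1])
p,d=vision.capture("scene"); q,d=vision.capture("top")
bs=[b for b in blobs(p,"blue",(100,80,200,200),100)];bt=[b for b in blobs(q,"blue",(320,150,400,240),100)]
print([(b[0],b[1]) for b in bs],[(b[0],b[1]) for b in bt])
E
```

```text
time_s: 8.3
position: [0.5155, -0.3427, 0.2575]
tcp_rot: [[-1.0, -0.03, -0.008], [-0.03, 1.0, -0.0], [0.008, -0.0, -1.0]]
force: [-0.3, 0.9, -3.1]
opening: 0.41
pos [ 0.5155 -0.3427  0.2575] yaw 1.69 -> d [ -1.8   0.6 100.5] roll -0.0019 F [-0.3  0.9 -3.1] open 35.7 t 8.3
[((149.04483925549914, 138.95093062605753), 197.0), ((106.37414965986393, 145.8265306122449), 343.0)] []
```

View pics/w3.png

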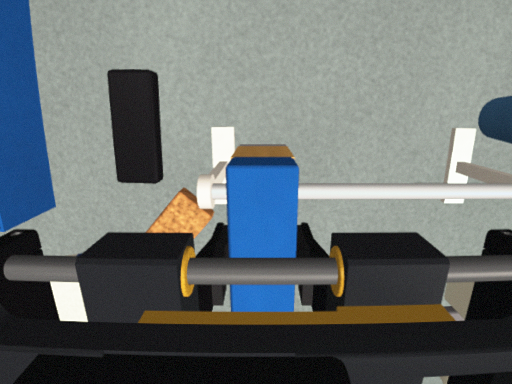

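The wrist view has the saddle over the bar's far end, with the end disc at (205,190) and the rod at row 191. I'll use the rod row to measure the bar's x.

```bash
python3 -c "
from h import *
P=onz('wrist',[(310,191.5),(400,191.5),(500,191.5),(215,191)],.142);print(P.round(4))
go(.5165,-.342,.157,1.8)"
```

```text
[[ 0.5174 -0.2924  0.142 ]
 [ 0.5145 -0.2019  0.142 ]
 [ 0.5111 -0.0946  0.142 ]
 [ 0.5198 -0.3861  0.142 ]]
pos [ 0.5156 -0.3398  0.2578] yaw 1.85 -> d [ -1.7  -2.4 100.8] roll 0.0008 F [-0.5  0.1 -2.5] open 35.8 t 8.4
```

```bash
python3 -m inch '[[20,-3,4,0,0],[20,-3,4,15,0],[20,-3,4,35,0],[20,-3,4,55,0],[20,-3,4,75,0],[20,-3,4,88,0],[20,-3,4,95,0],[20,-3,4,95,0]]';python3 -c "
from h import *
go(.5165,-.335,.157,1.8)"
```

```text
time_s: 9.25
position: [0.5174, -0.3346, 0.1621]
tcp_rot: [[-0.999, -0.033, -0.01], [-0.033, 0.999, 0.002], [0.01, 0.003, -1.0]]
force: [0.6, -0.3, -2.0]
opening: 0.406
pos [ 0.5174 -0.3346  0.1621] yaw 1.89 -> d [ 0.9 -0.4  5.1] roll 0.0015 F [ 0.6 -0.3 -2. ] open 35.4 t 9.2
```

```bash
python3 -m inch '[[20,0,0,2,0],[20,0,0,4,0],[20,0,0,6,0],[20,0,0,7,0],[20,0,0,7,0]]';python3 -c "
from h import *
go(.5165,-.335,.157,1.8)"
```

```text
time_s: 9.75
position: [0.5175, -0.3348, 0.1558]
tcp_rot: [[-0.999, -0.033, -0.009], [-0.033, 0.999, 0.002], [0.009, 0.002, -1.0]]
force: [-0.6, -0.4, 1.0]
opening: 0.415
pos [ 0.5175 -0.3348  0.1558] yaw 1.88 -> d [ 1.  -0.2 -1.2] roll 0.0014 F [-0.6 -0.4  1. ] open 36.1 t 9.8
```

The bar now carries the load: the z force went from about -2.5 to +1 N. Releasing.

```bash
python3 -m inch '[[40,0,0,0,0],[44,0,0,0,0],[48,0,0,0,0],[50,0,0,0,0],[50,0,0,0,0]]'; python3 -m inch '[[50,0,0,-5,0],[50,0,0,-20,0],[50,0,0,-40,0],[50,0,0,-65,0],[50,0,0,-90,0],[50,0,0,-90,0]]';python3 - <<'E'
from h import *
p,d=vision.capture("scene"); cv2.imwrite("pics/s4.png",cv2.resize(p[100:260,80:390,::-1],None,fx=2.5,fy=2.5))
go(.605,.2175,.26,-2.6)
E
```

```text
time_s: 10.25
position: [0.5175, -0.3348, 0.1558]
tcp_rot: [[-0.999, -0.033, -0.009], [-0.033, 0.999, 0.002], [0.009, 0.002, -1.0]]
force: [0.1, 0.2, 0.9]
opening: 0.568
time_s: 10.85
position: [0.5204, -0.3367, 0.2501]
tcp_rot: [[-0.999, -0.033, -0.003], [-0.033, 0.999, -0.004], [0.003, -0.004, -1.0]]
force: [0.8, -0.7, -0.2]
opening: 0.579
pos [ 0.5193 -0.3358  0.248 ] yaw 1.88 -> d [-103.7  550.2  -13.4] roll 0.0783 F [ 0.2 -1.6 -0.4] open 50.0 t 10.9
```

View pics/s4.png

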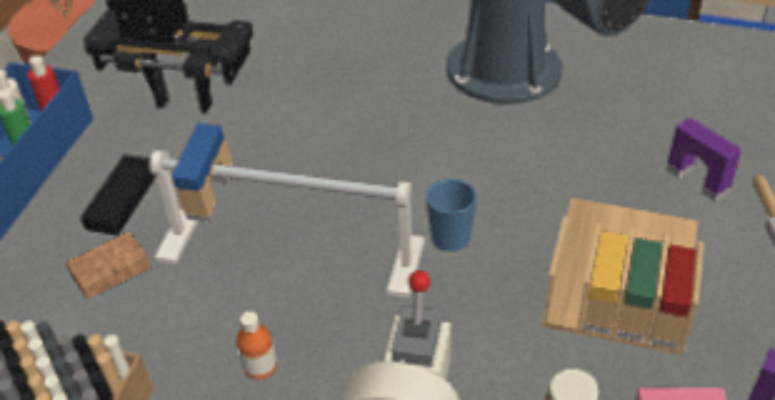

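Blue hangs freely on the bar at about (200,160) in this crop. Next is yellow.

```bash
python3 -m inch '[[0,-6,30,0,0],[0,-13,70,0,0],[0,-20,110,0,0.02],[0,-28,150,0,0.04],[0,-36,190,0,0.06],[0,-44,235,0,0.08],[0,-52,280,0,0.08],[0,-60,325,0,0.08]]';python3 -c "
from h import *
go(.605,.2168,.2,-2.6)"
```

```text
time_s: 11.7
position: [0.5677, -0.0071, 0.2458]
tcp_rot: [[-0.999, 0.047, -0.008], [0.047, 0.999, -0.001], [0.008, -0.001, -1.0]]
force: [0.3, 0.6, 0.6]
opening: 0.016
pos [ 0.5677 -0.0071  0.2458] yaw -2.72 -> d [-27.  225.5  45.2] roll -0.0021 F [0.3 0.6 0.6] open 1.4 t 11.7
```

```bash
python3 -m inch '[[0,-5,40,8,0],[0,-10,80,15,0],[0,-15,120,22,0],[0,-20,160,30,0],[0,-25,200,40,0],[0,-27,225,45,0],[0,-27,226,45,0],[0,-27,226,45,0]]';python3 - <<'E'
from h import *
m=vision.camera_model("wrist");p,d=vision.capture("wrist")
for c in ("red","green","yellow"):
    for b in blobs(p,c,(130,0,500,180),500):
        Q=onz("wrist",cv2.boxPoints(b[2]),.10,m)[:,:2]; print(c,b[1],Q.mean(0).round(4),Q.max(0).round(4))
go(.605,.2168,.044,-2.6)
E
```

```text
time_s: 12.5
position: [0.604, 0.2174, 0.1988]
tcp_rot: [[-0.999, 0.046, -0.011], [0.046, 0.999, -0.002], [0.011, -0.003, -1.0]]
force: [-0.2, 0.5, 0.6]
opening: 0.002
red 4519.0 [0.5323 0.3111] [0.5847 0.33  ]
green 4603.0 [0.5294 0.266 ] [0.5798 0.2849]
yellow 4960.0 [0.5261 0.2209] [0.5766 0.2409]
pos [0.6044 0.2166 0.1994] yaw -2.71 -> d [ -2.1   0.7 155.3] roll -0.0019 F [ 0.1 -0.2  0.5] open 0.4 t 12.6
```

```bash
python3 -m inch '[[0,-4,0,30,0],[0,-4,0,65,0],[0,-4,0,100,0],[0,-4,0,130,0],[0,-4,0,148,0],[0,-4,0,155,0],[0,-4,0,155,0]]';python3 -c "
from h import *
go(.488,.2222,.044,-2.6)"
```

```text
time_s: 13.25
position: [0.6065, 0.2146, 0.0437]
tcp_rot: [[-0.999, 0.049, -0.012], [0.049, 0.999, -0.003], [0.012, -0.003, -1.0]]
force: [0.2, -0.2, -1.1]
opening: 0.005
pos [0.6065 0.2146 0.0437] yaw -2.81 -> d [118.7   1.8   1.1] roll -0.0037 F [ 0.2 -0.2 -1.1] open 0.4 t 13.2
```

```bash
python3 -m inch '[[0,10,2,0,0],[0,22,2,0,0],[0,34,2,0,0],[0,46,2,0,0],[0,58,2,0,0],[0,70,2,0,0],[0,82,2,0,0],[0,94,2,0,0]]'; python3 -m inch '[[0,12,0,0,0],[0,22,0,0,0],[0,24,0,0,0],[0,16,0,0,0],[0,14,0,-40,0],[0,14,0,-80,0],[0,14,0,-120,0],[0,14,0,-120,0]]'; python3 -c "
from h import *
go(.418,.2255,.165,-2.6)"
```

```text
time_s: 14.05
position: [0.5121, 0.2213, 0.0451]
tcp_rot: [[-0.999, 0.049, -0.011], [0.049, 0.999, -0.002], [0.011, -0.003, -1.0]]
force: [2.9, -0.6, 1.6]
opening: 0.005
time_s: 14.85
position: [0.5039, 0.2232, 0.1703]
tcp_rot: [[-0.999, 0.049, 0.0], [0.049, 0.999, 0.0], [-0.0, 0.0, -1.0]]
force: [0.2, -0.3, -0.1]
opening: 0.008
pos [0.5039 0.2232 0.1703] yaw -2.81 -> d [85.9 -1.9  5.3] roll -0.0037 F [ 0.2 -0.3 -0.1] open 0.7 t 14.8
```

```bash
python3 -m inch '[[64,25,0,0,0],[64,50,-1,2,0],[64,80,-2,4,0],[64,80,-2,4,0],[64,80,-2,4,0],[64,80,-2,4,0],[64,80,-2,4,0]]'; python3 - <<'E'
from h import *
m=vision.camera_model("wrist");p,d=vision.capture("wrist"); cv2.imwrite("pics/w5.png",p[:,:,::-1])
for b in blobs(p,"yellow",None,1000): 
    Q=onz("wrist",cv2.boxPoints(b[2]),.10,m)[:,:2]; print(np.round(b[0]),b[1],Q.mean(0).round(4),Q.round(3).tolist()); x,y=Q.mean(0)
go(x,y,.0768,-2.6)
E
```

```text
time_s: 15.55
position: [0.4254, 0.2251, 0.1662]
tcp_rot: [[-0.999, 0.05, 0.001], [0.05, 0.999, 0.0], [-0.001, 0.0, -1.0]]
force: [-0.6, 0.9, 0.5]
opening: 0.557
[263. 197.] 5250.5 [0.4238 0.2259] [[0.474, 0.203], [0.372, 0.21], [0.374, 0.247], [0.476, 0.244]]
pos [0.4252 0.2251 0.1662] yaw -2.84 -> d [ 1.5  0.7 89.4] roll -0.0043 F [ 0.7  0.4 -0.1] open 52.8 t 15.6
```

```bash
python3 -m inch '[[64,1,1,0,0],[64,1,1,15,0],[64,1,1,35,0],[64,1,1,60,0],[64,1,1,80,0],[64,1,1,89,0],[64,1,1,89,0]]'; python3 -m inch '[[20,0,0,0,0],[20,0,0,0,0],[20,0,0,0,0],[20,0,0,0,0],[20,0,0,0,0],[20,0,0,0,0]]'; python3 -c "
from h import *
go(.515,-.261,.25,1.8)"
```

```text
time_s: 16.3
position: [0.4239, 0.226, 0.0762]
tcp_rot: [[-0.999, 0.05, -0.001], [0.05, 0.999, -0.0], [0.001, -0.0, -1.0]]
force: [0.3, -0.3, 0.9]
opening: 0.734
time_s: 16.9
position: [0.4242, 0.2261, 0.0767]
tcp_rot: [[-0.999, 0.05, -0.0], [0.05, 0.999, -0.0], [0.0, -0.0, -1.0]]
force: [0.4, -1.1, 4.9]
opening: 0.412
pos [0.4242 0.2261 0.0767] yaw -2.86 -> d [-114.9 -482.  -173.3] roll -0.0813 F [ 0.4 -1.1  4.9] open 35.9 t 16.9
```

```bash
python3 -m inch '[[20,0,0,-10,0],[20,0,0,-30,0],[20,0,0,-55,0],[20,0,0,-80,0],[20,0,0,-105,0],[20,0,0,-130,0],[20,0,0,-155,0],[20,0,0,-180,0]]'; python3 -m inch '[[20,-5,-20,0,0],[20,-12,-50,0,0],[20,-20,-85,0,0],[20,-30,-125,0,-0.02],[20,-40,-165,0,-0.04],[20,-50,-205,0,-0.06],[20,-60,-245,0,-0.08],[20,-70,-285,0,-0.08]]';python3 -c "
from h import *
go(.516,-.261,.257,1.8)"
```

```text
time_s: 17.7
position: [0.4231, 0.2258, 0.2576]
tcp_rot: [[-0.999, 0.05, -0.002], [0.05, 0.999, -0.001], [0.002, -0.001, -1.0]]
force: [1.6, 0.1, -2.9]
opening: 0.412
time_s: 18.5
position: [0.4779, -0.0636, 0.2576]
tcp_rot: [[-1.0, -0.03, -0.004], [-0.03, 1.0, 0.0], [0.004, 0.0, -1.0]]
force: [1.0, 1.6, -3.4]
opening: 0.413
pos [ 0.4779 -0.0636  0.2576] yaw 1.74 -> d [ -32.1 -198.5    0.4] roll -0.001 F [ 1.   1.6 -3.4] open 36.0 t 18.5
```

```bash
python3 -m inch '[[20,-6,-40,0,0],[20,-12,-80,0,0],[20,-18,-120,0,0],[20,-26,-155,0,0],[20,-32,-185,0,0],[20,-32,-198,0,0],[20,-32,-198,0,0],[20,-32,-198,0,0]]'; python3 - <<'E'
from h import *
p,d=vision.capture("top")
for b in blobs(p,"blue",(330,150,410,250),20): print("blue hung",b[0],b[1],onz("top",[b[0]],.179).round(4))
go(.5162,-.261,.157,1.8)
E
```

```text
time_s: 19.3
position: [0.5148, -0.2587, 0.2569]
tcp_rot: [[-1.0, -0.03, -0.006], [-0.03, 1.0, 0.003], [0.006, 0.003, -1.0]]
force: [0.4, 0.1, -3.3]
opening: 0.411
blue hung (366.0, 208.5) 49.0 [[ 0.48   -0.3366  0.179 ]]
pos [ 0.5149 -0.2584  0.257 ] yaw 1.79 -> d [ -1.8  -2.9 100. ] roll -0.0002 F [ 0.3  0.9 -2.4] open 35.4 t 19.4
```

```bash
python3 -m inch '[[20,-2,-2,0,0],[20,-2,-2,15,0],[20,-2,-2,35,0],[20,-2,-2,55,0],[20,-2,-2,75,0],[20,-2,-2,88,0],[20,-2,-2,94,0],[20,-2,-2,94,0]]'; python3 -m inch '[[20,0,0,2,0],[20,0,0,4,0],[20,0,0,6,0],[20,0,0,7,0],[20,0,0,7,0]]';python3 -c "
from h import *
go(.5165,-.261,.157,1.8)"
```

```text
time_s: 20.15
position: [0.5163, -0.2594, 0.1625]
tcp_rot: [[-0.999, -0.032, -0.006], [-0.032, 0.999, 0.004], [0.006, 0.004, -1.0]]
force: [0.3, -0.1, -3.2]
opening: 0.41
time_s: 20.65
position: [0.5165, -0.2596, 0.1564]
tcp_rot: [[-0.999, -0.032, -0.006], [-0.032, 0.999, 0.003], [0.006, 0.003, -1.0]]
force: [-0.6, 1.2, 2.2]
opening: 0.406
pos [ 0.5165 -0.2596  0.1564] yaw 1.82 -> d [ 0.  -1.4 -0.6] roll 0.0004 F [-0.6  1.2  2.2] open 35.3 t 20.6
```

```bash
python3 -m inch '[[40,0,0,0,0],[44,0,0,0,0],[48,0,0,0,0],[50,0,0,0,0],[50,0,0,0,0]]'; python3 -m inch '[[50,0,0,-5,0],[50,0,0,-20,0],[50,0,0,-40,0],[50,0,0,-65,0],[50,0,0,-90,0],[50,0,0,-90,0]]';python3 -c "
from h import *
go(.607,.264,.2,-2.6)"
```

```text
time_s: 21.15
position: [0.5165, -0.2596, 0.1563]
tcp_rot: [[-0.999, -0.032, -0.006], [-0.032, 0.999, 0.003], [0.006, 0.003, -1.0]]
force: [-1.1, -1.0, -0.3]
opening: 0.562
time_s: 21.75
position: [0.5191, -0.2614, 0.2504]
tcp_rot: [[-0.999, -0.032, 0.001], [-0.032, 0.999, -0.002], [-0.001, -0.002, -1.0]]
force: [0.7, -0.1, 0.3]
opening: 0.575
pos [ 0.5191 -0.2614  0.2504] yaw 1.83 -> d [-104.5  522.4   49.2] roll 0.0773 F [ 0.7 -0.1  0.3] open 50.0 t 21.8
```

```bash
python3 -m inch '[[0,-6,30,0,0],[0,-13,70,0,0],[0,-20,110,0,0.02],[0,-28,150,0,0.04],[0,-36,190,0,0.06],[0,-44,235,0,0.077],[0,-52,280,0,0.077],[0,-60,325,0,0.077]]';python3 -c "
from h import *
go(.607,.2628,.2,-2.6)"
```

```text
time_s: 22.55
position: [0.5683, 0.0671, 0.2489]
tcp_rot: [[-0.999, 0.045, 0.0], [0.045, 0.999, -0.002], [-0.0, -0.002, -1.0]]
force: [0.3, -0.5, 0.1]
opening: 0.017
pos [0.5683 0.0671 0.2489] yaw -2.6 -> d [-29.8 197.3  48.4] roll 0.0001 F [ 0.3 -0.5  0.1] open 1.5 t 22.6
```

```bash
python3 -m inch '[[0,-5,40,8,0],[0,-10,80,15,0],[0,-15,120,22,0],[0,-22,160,34,0],[0,-28,188,44,0],[0,-30,197,48,0],[0,-30,197,48,0],[0,-30,197,48,0]]';python3 - <<'E'
from h import *
m=vision.camera_model("wrist");p,d=vision.capture("wrist"); q,_=vision.capture("top"); cv2.imwrite("pics/t6.png",cv2.resize(q[130:280,90:400,::-1],None,fx=2.5,fy=2.5))
for c in ("red","green"):
    for b in blobs(p,c,(130,0,500,180),500):
        Q=onz("wrist",cv2.boxPoints(b[2]),.10,m)[:,:2]; print(c,b[1],Q.mean(0).round(4),Q.max(0).round(4))
for c in ("blue","yellow"):
    for b in blobs(q,c,(270,150,400,250),50): print(c,"hung",b[1],onz("top",[b[0]],.179).round(4))
go(.607,.2628,.044,-2.6)
E
```

```text
time_s: 23.35
position: [0.6068, 0.2614, 0.2]
tcp_rot: [[-0.999, 0.046, -0.001], [0.046, 0.999, -0.003], [0.001, -0.004, -1.0]]
force: [0.2, -0.3, 0.5]
opening: 0.006
red 4699.5 [0.5319 0.3109] [0.5829 0.3303]
green 4575.0 [0.5291 0.2657] [0.5787 0.2847]
blue hung 281.5 [[ 0.5194 -0.3323  0.179 ]]
yellow hung 348.5 [[ 0.5179 -0.2571  0.179 ]]
pos [0.6073 0.2609 0.2009] yaw -2.69 -> d [  0.4   2.3 156.8] roll -0.0016 F [0.1 0.4 0.6] open 0.6 t 23.4
```

View pics/t6.png

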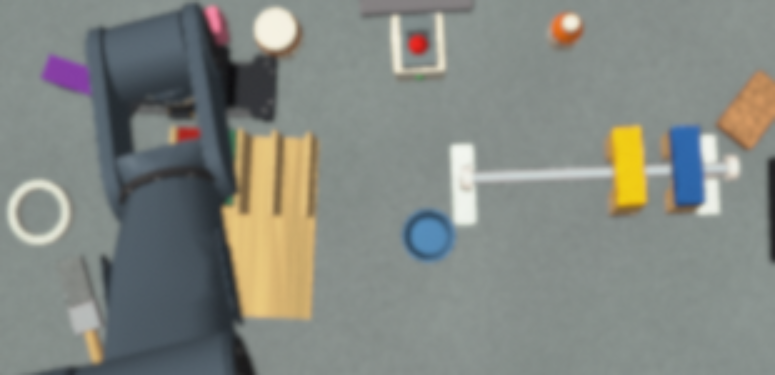

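Both hang well, yellow near (628,168) and blue near (687,166) in this crop, and the bystanders are in place. Now I'll push green.

```bash
python3 -m inch '[[0,-1,3,30,0],[0,-1,3,65,0],[0,-1,3,100,0],[0,-1,3,130,0],[0,-1,3,148,0],[0,-1,3,157,0],[0,-1,3,157,0]]';python3 -c "
from h import *
go(.490,.268,.044,-2.6)"
```

```text
time_s: 24.15
position: [0.6081, 0.2622, 0.0432]
tcp_rot: [[-0.999, 0.048, -0.001], [0.048, 0.999, -0.003], [0.001, -0.003, -1.0]]
force: [0.1, -0.7, 0.2]
opening: 0.003
pos [0.6081 0.2622 0.0432] yaw -2.77 -> d [ 1.183e+02  1.000e-01 -6.000e-01] roll -0.003 F [ 0.1 -0.7  0.2] open 0.3 t 24.1
```

```bash
python3 -m inch '[[0,10,0,0,0],[0,22,0,0,0],[0,34,0,0,0],[0,46,0,0,0],[0,58,0,0,0],[0,70,0,0,0],[0,82,0,0,0],[0,94,0,0,0]]'; python3 -m inch '[[0,12,0,0,0],[0,22,0,0,0],[0,24,0,0,0],[0,16,0,0,0],[0,14,0,-40,0],[0,14,0,-80,0],[0,14,0,-120,0],[0,14,0,-120,0]]'; python3 -c "
from h import *
go(.422,.2712,.165,-2.6)"
```

```text
time_s: 24.95
position: [0.5135, 0.2669, 0.0435]
tcp_rot: [[-0.999, 0.048, -0.001], [0.048, 0.999, -0.003], [0.001, -0.003, -1.0]]
force: [3.0, -0.5, 1.3]
opening: 0.005
time_s: 25.75
position: [0.5037, 0.2691, 0.1686]
tcp_rot: [[-0.999, 0.048, 0.01], [0.048, 0.999, 0.0], [-0.009, 0.001, -1.0]]
force: [0.6, 0.7, -0.2]
opening: 0.004
pos [0.5037 0.2691 0.1686] yaw -2.78 -> d [81.8 -1.9  2.8] roll -0.0031 F [ 0.6  0.7 -0.2] open 0.4 t 25.8
```

```bash
python3 -m inch '[[64,25,0,0,0],[64,50,-1,2,0],[64,79,-2,4,0],[64,79,-2,4,0],[64,79,-2,4,0],[64,79,-2,4,0],[64,79,-2,4,0]]'; python3 - <<'E'
from h import *
m=vision.camera_model("wrist");p,d=vision.capture("wrist"); cv2.imwrite("pics/w7.png",p[:,:,::-1])
for b in blobs(p,"green",None,1000): 
    Q=onz("wrist",cv2.boxPoints(b[2]),.10,m)[:,:2]; print(np.round(b[0]),b[1],Q.mean(0).round(4),Q.round(3).tolist()); x,y=Q.mean(0)
go(x,y,.0768,-2.6)
E
```

```text
time_s: 26.45
position: [0.4262, 0.271, 0.1638]
tcp_rot: [[-0.999, 0.049, 0.01], [0.049, 0.999, 0.0], [-0.01, 0.001, -1.0]]
force: [0.3, 0.0, 0.5]
opening: 0.559
[262. 198.] 4831.5 [0.4252 0.2705] [[0.374, 0.257], [0.376, 0.289], [0.476, 0.287], [0.474, 0.25]]
pos [0.426  0.271  0.1638] yaw -2.81 -> d [ 1.7 -0.6 86.9] roll -0.0037 F [-0.2  0.  -0. ] open 52.6 t 26.5
```

```bash
python3 -m inch '[[64,2,0,0,0],[64,2,0,15,0],[64,2,0,35,0],[64,2,0,60,0],[64,2,0,79,0],[64,2,0,87,0],[64,2,0,87,0]]'; python3 -m inch '[[20,0,0,0,0],[20,0,0,0,0],[20,0,0,0,0],[20,0,0,0,0],[20,0,0,0,0],[20,0,0,0,0]]'; python3 -m inch '[[20,0,0,-10,0],[20,0,0,-30,0],[20,0,0,-55,0],[20,0,0,-80,0],[20,0,0,-105,0],[20,0,0,-130,0],[20,0,0,-155,0],[20,0,0,-180,0]]';python3 -c "
from h import *
go(.5138,-.184,.257,1.8)"
```

```text
time_s: 27.2
position: [0.4244, 0.2708, 0.0758]
tcp_rot: [[-0.999, 0.049, 0.008], [0.049, 0.999, -0.0], [-0.008, -0.0, -1.0]]
force: [-0.1, -0.1, 0.2]
opening: 0.738
time_s: 27.8
position: [0.4247, 0.2709, 0.0764]
tcp_rot: [[-0.999, 0.049, 0.009], [0.049, 0.999, -0.0], [-0.009, 0.0, -1.0]]
force: [-1.0, -0.9, 4.2]
opening: 0.413
time_s: 28.6
position: [0.4219, 0.2706, 0.2572]
tcp_rot: [[-0.999, 0.049, 0.007], [0.049, 0.999, -0.001], [-0.007, -0.0, -1.0]]
force: [0.2, -0.0, -3.5]
opening: 0.409
pos [0.4219 0.2706 0.2572] yaw -2.82 -> d [-114.1 -449.5    1.2] roll -0.0806 F [ 0.2 -0.  -3.5] open 35.6 t 28.6
```

```bash
python3 -m inch '[[20,-5,-20,0,0],[20,-12,-50,0,0],[20,-20,-85,0,0],[20,-30,-125,0,-0.02],[20,-42,-165,0,-0.04],[20,-54,-205,0,-0.06],[20,-66,-245,0,-0.08],[20,-78,-285,0,-0.08]]';python3 -c "
from h import *
go(.5138,-.184,.257,1.8)"
```

```text
time_s: 29.4
position: [0.485, -0.0193, 0.2578]
tcp_rot: [[-1.0, -0.031, 0.006], [-0.031, 1.0, -0.0], [-0.006, -0.0, -1.0]]
force: [1.0, 0.1, -2.7]
opening: 0.409
pos [ 0.485  -0.0193  0.2578] yaw 1.78 -> d [ -23.6 -165.6    1. ] roll -0.0004 F [ 1.   0.1 -2.7] open 35.6 t 29.4
```

```bash
python3 -m inch '[[20,-5,-35,0,0],[20,-10,-75,0,0],[20,-16,-115,0,0],[20,-22,-145,0,0],[20,-24,-162,0,0],[20,-24,-167,0,0],[20,-24,-167,0,0]]'; python3 -c "
from h import *
go(.5138,-.184,.162,1.8)"
```

```text
time_s: 30.1
position: [0.5133, -0.1847, 0.2576]
tcp_rot: [[-1.0, -0.03, 0.004], [-0.03, 1.0, 0.002], [-0.004, 0.002, -1.0]]
force: [-0.4, 0.4, -3.7]
opening: 0.41
pos [ 0.5133 -0.1847  0.2576] yaw 1.74 -> d [-0.1  0.5 95.6] roll -0.001 F [-0.4  0.4 -3.7] open 35.7 t 30.1
```

```bash
python3 - <<'E'
from h import *
q,_=vision.capture("top"); p,_=vision.capture("scene")
for n,im,roi in (("top",q,(270,150,400,250)),("scene",p,(120,120,260,220))):
    for c in ("blue","yellow"):
        for b in blobs(im,c,roi,30): print(n,c,b[1],np.round(b[0]),onz(n,[b[0]],.179).round(4))
E
python3 -m inch '[[20,0,0,0,0],[20,0,0,15,0],[20,0,0,35,0],[20,0,0,55,0],[20,0,0,75,0],[20,0,0,88,0],[20,0,0,94,0],[20,0,0,94,0]]'; python3 -m inch '[[20,0,0,2,0],[20,0,0,4,0],[20,0,0,6,0],[20,0,0,8,0],[20,0,0,8,0]]'
```

```text
top blue 129.0 [366. 203.] [[ 0.4966 -0.3367  0.179 ]]
top yellow 34.0 [339. 210.] [[ 0.4764 -0.2517  0.179 ]]
scene blue 255.0 [159. 162.] [[ 0.5355 -0.3271  0.179 ]]
scene yellow 267.5 [180. 166.] [[ 0.5369 -0.2526  0.179 ]]
time_s: 31.0
position: [0.5133, -0.1823, 0.1632]
tcp_rot: [[-0.999, -0.033, 0.003], [-0.033, 0.999, 0.003], [-0.003, 0.003, -1.0]]
force: [-0.1, 0.6, -3.6]
opening: 0.413
time_s: 31.5
position: [0.5137, -0.1824, 0.1563]
tcp_rot: [[-0.999, -0.033, 0.004], [-0.033, 0.999, 0.002], [-0.004, 0.002, -1.0]]
force: [-1.4, 0.0, 3.7]
opening: 0.414
```

```bash
python3 -m inch '[[40,0,0,0,0],[44,0,0,0,0],[48,0,0,0,0],[50,0,0,0,0],[50,0,0,0,0]]'; python3 -m inch '[[50,0,0,-5,0],[50,0,0,-20,0],[50,0,0,-40,0],[50,0,0,-65,0],[50,0,0,-90,0],[50,0,0,-90,0]]';python3 -c "
from h import *
go(.61,.3075,.2,-2.6)"
```

```text
time_s: 32.0
position: [0.5137, -0.1824, 0.1562]
tcp_rot: [[-0.999, -0.033, 0.004], [-0.033, 0.999, 0.002], [-0.004, 0.002, -1.0]]
force: [-0.2, -0.7, -0.2]
opening: 0.567
time_s: 32.6
position: [0.5155, -0.1839, 0.25]
tcp_rot: [[-0.999, -0.033, 0.011], [-0.033, 0.999, -0.002], [-0.011, -0.002, -1.0]]
force: [1.2, -0.3, 0.1]
opening: 0.574
pos [ 0.5155 -0.1839  0.25  ] yaw 1.9 -> d [-110.2  488.1   50. ] roll 0.0786 F [ 1.2 -0.3  0.1] open 50.0 t 32.6
```

```bash
python3 -m inch '[[0,-6,30,0,0],[0,-13,70,0,0],[0,-20,110,0,0.02],[0,-28,150,0,0.04],[0,-36,190,0,0.06],[0,-44,235,0,0.077],[0,-52,280,0,0.077],[0,-65,325,0,0.077]]';python3 -c "
from h import *
go(.612,.3078,.2,-2.6)"
```

```text
time_s: 33.4
position: [0.5687, 0.1448, 0.249]
tcp_rot: [[-0.999, 0.044, 0.009], [0.044, 0.999, -0.002], [-0.009, -0.002, -1.0]]
force: [0.7, -0.7, 0.3]
opening: 0.02
pos [0.5687 0.1448 0.249 ] yaw -2.51 -> d [-35.7 164.8  49. ] roll 0.0015 F [ 0.7 -0.7  0.3] open 1.8 t 33.4
```

```bash
python3 -m inch '[[0,-8,35,8,0],[0,-16,75,18,0],[0,-24,115,28,0],[0,-32,145,40,0],[0,-36,160,48,0],[0,-36,165,49,0],[0,-36,165,49,0],[0,-36,165,49,0]]';python3 - <<'E'
from h import *
m=vision.camera_model("wrist");p,d=vision.capture("wrist"); q,_=vision.capture("top")
for c in ("red",):
    for b in blobs(p,c,(130,0,500,180),500):
        Q=onz("wrist",cv2.boxPoints(b[2]),.10,m)[:,:2]; print(c,b[1],Q.mean(0).round(4),Q.max(0).round(4))
for c in ("blue","yellow","green"):
    for b in blobs(q,c,(270,150,400,250),50): print(c,"hung",b[1],onz("top",[b[0]],.179).round(4))
go(.612,.3078,.044,-2.6)
E
```

```text
time_s: 34.2
position: [0.6123, 0.3065, 0.2004]
tcp_rot: [[-0.999, 0.045, 0.009], [0.045, 0.999, -0.003], [-0.009, -0.003, -1.0]]
force: [0.5, -0.1, 1.6]
opening: 0.006
red 4753.0 [0.5324 0.3106] [0.5825 0.3299]
blue hung 281.5 [[ 0.5194 -0.3323  0.179 ]]
yellow hung 350.0 [[ 0.5179 -0.2572  0.179 ]]
green hung 268.5 [[ 0.5176 -0.182   0.179 ]]
pos [0.6126 0.3065 0.2009] yaw -2.61 -> d [  2.2   1.6 156.8] roll -0.0001 F [-0.5 -0.8  0.5] open 0.6 t 34.3
```

```bash
python3 -m inch '[[0,2,2,30,0],[0,2,2,65,0],[0,2,2,100,0],[0,2,2,130,0],[0,2,2,148,0],[0,2,2,157,0],[0,2,2,157,0]]';python3 -c "
from h import *
go(.493,.3125,.044,-2.6)"
```

```text
time_s: 35.0
position: [0.6118, 0.3072, 0.0432]
tcp_rot: [[-0.999, 0.047, 0.008], [0.046, 0.999, -0.003], [-0.008, -0.003, -1.0]]
force: [0.1, 0.1, -1.4]
opening: 0.006
pos [0.6118 0.3072 0.0432] yaw -2.67 -> d [118.9  -0.3  -1.8] roll -0.0011 F [ 0.1  0.1 -1.4] open 0.5 t 35.0
```

```bash
python3 -m inch '[[0,10,0,0,0],[0,22,0,0,0],[0,34,0,0,0],[0,46,0,0,0],[0,58,0,-1,0],[0,70,0,-1,0],[0,82,0,-1,0],[0,94,0,-1,0]]'; python3 -m inch '[[0,12,0,0,0],[0,22,0,0,0],[0,24,0,0,0],[0,16,0,0,0],[0,14,0,-40,0],[0,14,0,-80,0],[0,14,0,-120,0],[0,14,0,-120,0]]'; python3 -c "
from h import *
go(.425,.3157,.165,-2.6)"
```

```text
time_s: 35.8
position: [0.5174, 0.3118, 0.0437]
tcp_rot: [[-0.999, 0.046, 0.009], [0.046, 0.999, -0.003], [-0.009, -0.002, -1.0]]
force: [3.0, -0.3, 1.9]
opening: 0.006
time_s: 36.6
position: [0.5064, 0.3142, 0.169]
tcp_rot: [[-0.999, 0.047, 0.019], [0.047, 0.999, 0.001], [-0.019, 0.002, -1.0]]
force: [1.7, -0.3, 0.1]
opening: 0.008
pos [0.5064 0.3142 0.169 ] yaw -2.68 -> d [81.5 -2.3  2.4] roll -0.0014 F [ 1.7 -0.3  0.1] open 0.7 t 36.6
```

```bash
python3 -m inch '[[64,25,0,0,0],[64,50,-1,2,0],[64,80,-2,4,0],[64,80,-2,4,0],[64,80,-2,4,0],[64,80,-2,4,0],[64,80,-2,4,0]]'; python3 - <<'E'
from h import *
m=vision.camera_model("wrist");p,d=vision.capture("wrist"); cv2.imwrite("pics/w8.png",p[:,:,::-1])
for b in blobs(p,"red",(150,0,400,300),1000): 
    Q=onz("wrist",cv2.boxPoints(b[2]),.10,m)[:,:2]; print(np.round(b[0]),b[1],Q.mean(0).round(4),Q.round(3).tolist()); x,y=Q.mean(0)
go(x,y,.0768,-2.6)
E
```

```text
time_s: 37.3
position: [0.4279, 0.316, 0.1633]
tcp_rot: [[-0.999, 0.047, 0.02], [0.047, 0.999, 0.002], [-0.02, 0.003, -1.0]]
force: [1.1, 0.3, 0.2]
opening: 0.552
[261. 198.] 4898.0 [0.4278 0.3152] [[0.377, 0.301], [0.379, 0.334], [0.478, 0.332], [0.476, 0.294]]
pos [0.4277 0.316  0.1633] yaw -2.72 -> d [ 1.6 -1.  86.5] roll -0.0021 F [ 0.3 -0.6  1.1] open 52.5 t 37.4
```

```bash
python3 -m inch '[[64,2,-1,0,0],[64,2,-1,15,0],[64,2,-1,35,0],[64,2,-1,60,0],[64,2,-1,79,0],[64,2,-1,87,0],[64,2,-1,87,0]]'; python3 -m inch '[[20,0,0,0,0],[20,0,0,0,0],[20,0,0,0,0],[20,0,0,0,0],[20,0,0,0,0],[20,0,0,0,0]]'; python3 -m inch '[[20,0,0,-10,0],[20,0,0,-30,0],[20,0,0,-55,0],[20,0,0,-80,0],[20,0,0,-105,0],[20,0,0,-130,0],[20,0,0,-155,0],[20,0,0,-180,0]]';python3 -c "
from h import *
go(.5115,-.112,.257,1.8)"
```

```text
time_s: 38.05
position: [0.427, 0.3149, 0.0753]
tcp_rot: [[-0.999, 0.048, 0.018], [0.048, 0.999, 0.001], [-0.018, 0.002, -1.0]]
force: [-0.1, 0.7, -0.3]
opening: 0.733
time_s: 38.65
position: [0.4273, 0.3151, 0.0759]
tcp_rot: [[-0.999, 0.048, 0.019], [0.048, 0.999, 0.001], [-0.019, 0.002, -1.0]]
force: [-0.6, -0.4, 3.4]
opening: 0.41
time_s: 39.45
position: [0.4228, 0.3144, 0.2566]
tcp_rot: [[-0.999, 0.048, 0.017], [0.048, 0.999, 0.0], [-0.017, 0.001, -1.0]]
force: [0.9, -0.9, -3.4]
opening: 0.412
pos [0.4228 0.3144 0.2566] yaw -2.73 -> d [-108.9 -421.6    1. ] roll -0.0791 F [ 0.9 -0.9 -3.4] open 35.8 t 39.5
```

```bash
python3 -m inch '[[20,-5,-20,0,0],[20,-12,-50,0,0],[20,-22,-85,0,0],[20,-34,-125,0,-0.02],[20,-46,-165,0,-0.04],[20,-58,-205,0,-0.06],[20,-70,-245,0,-0.079],[20,-82,-285,0,-0.079]]';python3 -c "
from h import *
go(.5115,-.116,.257,1.8)"
```

```text
time_s: 40.25
position: [0.4901, 0.0243, 0.2576]
tcp_rot: [[-0.999, -0.032, 0.015], [-0.032, 1.0, 0.001], [-0.015, 0.0, -1.0]]
force: [1.1, 0.1, -3.6]
opening: 0.41
pos [0.4901 0.0243 0.2576] yaw 1.81 -> d [ -16.9 -140.9    0.8] roll 0.0002 F [ 1.1  0.1 -3.6] open 35.7 t 40.2
```

```bash
python3 -m inch '[[20,-4,-35,0,0],[20,-8,-70,0,0],[20,-12,-105,0,0],[20,-16,-130,0,0],[20,-17,-141,0,0],[20,-17,-142,0,0],[20,-17,-142,0,0]]'; python3 - <<'E'
from h import *
m=vision.camera_model("wrist");p,d=vision.capture("wrist"); cv2.imwrite("pics/w9.png",p[:,:,::-1])
go(.5115,-.116,.162,1.8)
E
```

```text
time_s: 40.95
position: [0.5106, -0.1159, 0.2574]
tcp_rot: [[-0.999, -0.032, 0.013], [-0.031, 1.0, 0.002], [-0.013, 0.002, -1.0]]
force: [-0.6, 1.2, -3.7]
opening: 0.411
pos [ 0.5107 -0.1156  0.2575] yaw 1.85 -> d [ 0.5 -0.6 95.5] roll 0.0009 F [ 0.5  1.1 -3.2] open 35.7 t 41.0
```

View pics/w9.png

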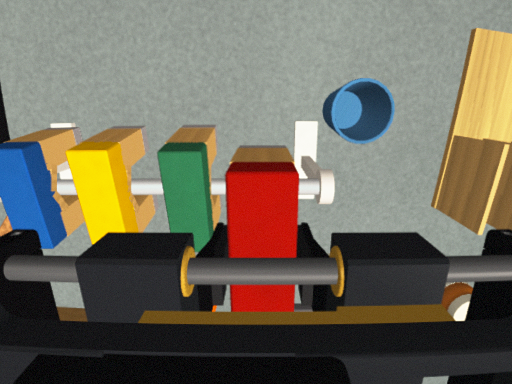

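Blue, yellow and green hang in order. Red is over the near end, with the end disc's inner face at (318,187). I'll check the clearance.

```bash
python3 -c "
from h import *
print(onz('wrist',[(318,187),(212,187)],.142).round(4), onz('wrist',[(208,205)],.179).round(4))"
python3 -m inch '[[20,0,-1,0,0],[20,0,-1,15,0],[20,0,-1,35,0],[20,0,-1,55,0],[20,0,-1,70,0],[20,0,-1,80,0]]'; python3 -c "
from h import *
go(.5115,-.116,.162,1.8)"
```

```text
[[ 0.5102 -0.0606  0.142 ]
 [ 0.5135 -0.1647  0.142 ]] [[ 0.5191 -0.1623  0.179 ]]
time_s: 41.6
position: [0.5111, -0.115, 0.1765]
tcp_rot: [[-0.999, -0.034, 0.012], [-0.034, 0.999, 0.003], [-0.012, 0.003, -1.0]]
force: [0.1, -0.3, -2.7]
opening: 0.411
pos [ 0.5111 -0.115   0.1765] yaw 1.94 -> d [-0.1 -1.1 14.5] roll 0.0024 F [ 0.1 -0.3 -2.7] open 35.7 t 41.6
```

```bash
python3 -m inch '[[20,0,1,5,0],[20,0,1,10,0],[20,0,1,15,0],[20,0,1,17,0],[20,0,1,19,0],[20,0,1,21,0],[20,0,1,21.5,0]]';python3 -c "
from h import *
go(.5115,-.114,.156,1.8)"
```

```text
time_s: 42.3
position: [0.5117, -0.1141, 0.1564]
tcp_rot: [[-0.999, -0.034, 0.013], [-0.034, 0.999, 0.003], [-0.013, 0.002, -1.0]]
force: [-2.9, 1.1, 8.3]
opening: 0.413
pos [ 0.5117 -0.1141  0.1564] yaw 1.94 -> d [0.2 0.1 0.4] roll 0.0024 F [-2.9  1.1  8.3] open 35.9 t 42.3
```

```bash
python3 -m inch '[[40,0,0,-1,0],[42,0,0,-1,0],[45,0,0,-1,0],[47,0,0,-1,0],[47,0,0,-1,0]]'; python3 -m inch '[[47,0,0,-5,0],[47,0,0,-20,0],[47,0,0,-40,0],[47,0,0,-65,0],[47,0,0,-90,0],[47,0,0,-90,0]]';python3 - <<'E'
from h import *
p,_=vision.capture("scene"); cv2.imwrite("pics/s10.png",cv2.resize(p[100:260,80:390,::-1],None,fx=2.5,fy=2.5))
for b in blobs(p,"red",(236,195,262,225),10): print(b[0],b[1])
go(.60,.0,.25,0)
E
```

```text
time_s: 42.8
position: [0.5117, -0.1141, 0.1573]
tcp_rot: [[-0.999, -0.034, 0.013], [-0.034, 0.999, 0.003], [-0.013, 0.002, -1.0]]
force: [-0.5, 0.2, -0.5]
opening: 0.538
time_s: 43.4
position: [0.5128, -0.1154, 0.251]
tcp_rot: [[-0.999, -0.034, 0.02], [-0.034, 0.999, -0.001], [-0.02, -0.001, -1.0]]
force: [0.7, -0.5, 0.2]
opening: 0.541
(247.5274261603375, 212.03375527426158) 39.5
pos [ 0.5117 -0.1148  0.2492] yaw 1.94 -> d [-92.2 111.8   0.8] roll 0.0339 F [ 0.1 -0.  -0.1] open 47.0 t 43.5
```

View pics/s10.png

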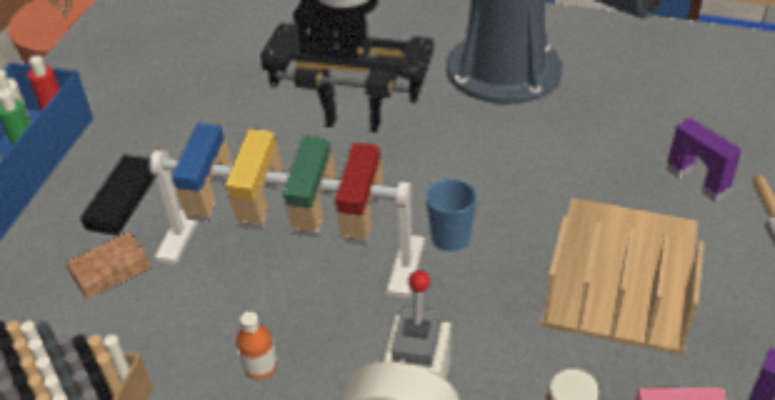

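All four hang in a row on the bar, at crop positions (200,165), (253,170), (308,175) and (358,180). The lever is still off with its ball at (420,281). Now I'll push the lever.

```bash
python3 -m inch '[[0,-20,20,0,0.01],[0,-45,45,0,0.02],[0,-70,75,0,0.034],[0,-95,105,0,0.034],[0,-112,118,0,0.034],[0,-112,118,0,0.034]]'; python3 -c "
from h import *
go(.625,.0048,.147,0)"
```

```text
time_s: 44.05
position: [0.6207, 0.0091, 0.2495]
tcp_rot: [[-1.0, -0.003, 0.016], [-0.003, 1.0, 0.002], [-0.016, 0.002, -1.0]]
force: [-0.6, -0.4, -0.3]
opening: 0.084
pos [0.6207 0.0091 0.2495] yaw 0.18 -> d [ -2.7  -4.5 102.5] roll 0.0031 F [-0.6 -0.4 -0.3] open 7.3 t 44.0
```

```bash
python3 -m inch '[[0,-3,-4,20,0],[0,-3,-4,45,0],[0,-3,-4,70,0],[0,-3,-4,90,0],[0,-3,-4,102,0],[0,-3,-4,102,0]]'; python3 -m inch '[[0,-12,0,0,0],[0,-24,0,0,0],[0,-36,0,0,0],[0,-48,0,0,0],[0,-60,0,0,0],[0,-72,0,0,0],[0,-84,0,0,0],[0,-84,0,0,0]]'; python3 -c "
from h import *
go(.725,.0048,.147,0)"
```

```text
time_s: 44.65
position: [0.623, 0.0048, 0.1451]
tcp_rot: [[-1.0, -0.002, 0.01], [-0.002, 1.0, 0.002], [-0.01, 0.002, -1.0]]
force: [-0.2, 0.3, 0.4]
opening: 0.004
time_s: 45.45
position: [0.7049, 0.0052, 0.1468]
tcp_rot: [[-1.0, -0.003, 0.002], [-0.003, 1.0, 0.003], [-0.002, 0.003, -1.0]]
force: [-7.1, 0.6, 4.0]
opening: 0.004
pos [0.7049 0.0052 0.1468] yaw 0.17 -> d [-20.1  -0.5  -0.2] roll 0.003 F [-7.1  0.6  4. ] open 0.3 t 45.5
```

```bash
python3 -m inch '[[0,-5,0,0,0],[0,-9,0,0,0],[0,-13,0,0,0],[0,-13,0,0,0]]'; python3 - <<'E'
from h import *
p,_=vision.capture("scene"); cv2.imwrite("pics/s11.png",cv2.resize(p[120:300,130:310,::-1],None,fx=3,fy=3))
go(.725,.0048,.147,0)
E
```

```text
time_s: 45.85
position: [0.7054, 0.0053, 0.1468]
tcp_rot: [[-1.0, -0.005, -0.029], [-0.005, 1.0, 0.003], [0.029, 0.003, -1.0]]
force: [-25.5, -1.4, 12.5]
opening: 0.003
pos [0.7054 0.0053 0.1468] yaw 0.27 -> d [-19.6  -0.6  -0.8] roll 0.0047 F [-24.8  -1.6  11.9] open 0.2 t 45.9
```

View pics/s11.png

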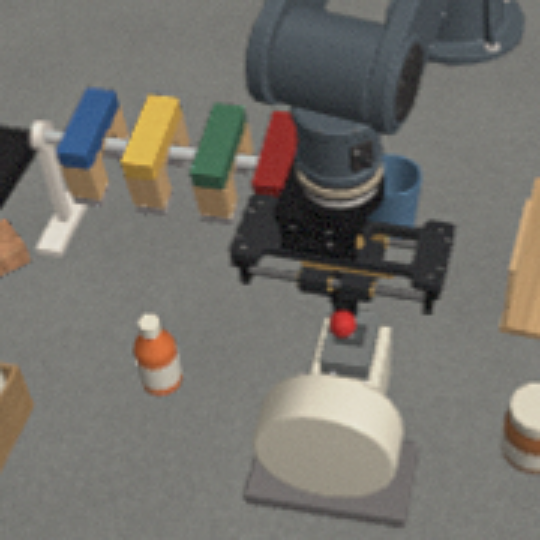

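The ball has moved to about (244,228) in the scene view and the force rose to 25 N, so the lever looks to be at its stop. I'll back off, retreat and check its angle.

```bash
python3 -m inch '[[0,10,0,0,0],[0,30,0,0,0],[0,55,0,0,0],[0,75,0,-15,0],[0,85,0,-45,0],[0,90,0,-80,0],[0,90,0,-110,0],[0,90,0,-110,0]]'; python3 - <<'E'
from h import *
p,_=vision.capture("scene"); q,_=vision.capture("top")
s=blobs(p,"red",(236,205,256,245),10); t=blobs(q,"red",(245,125,270,160),5); print([(np.round(b[0],1),b[1]) for b in s],[(np.round(b[0],1),b[1]) for b in t])
print("scene@.163",onz("scene",[s[0][0]],.163)); 
if t: P,e=two(s[0][0],t[0][0]); print(P,e,"angle from start", 2*np.arcsin(np.clip((P[0]-.6769)/2/.07,-1,1)))
for c in RNG:
    for b in blobs(q,c,(270,150,400,250),50): print(c,"hung",b[1],onz("top",[b[0]],.179).round(4))
go(.6,0,.25,0)
cv2.imwrite("pics/s12.png",np.vstack([cv2.resize(p[120:300,130:400,::-1],None,fx=2,fy=2), cv2.resize(q[110:230,130:400,::-1],None,fx=2,fy=2)]))
E
```

```text
time_s: 46.7
position: [0.623, 0.0038, 0.2664]
tcp_rot: [[-1.0, -0.005, -0.014], [-0.005, 1.0, 0.0], [0.014, 0.0, -1.0]]
force: [-0.0, -0.7, -0.3]
opening: 0.005
[(array([244. , 227.5]), 45.0)] []
scene@.163 [[0.72895254 0.00752534 0.163     ]]
red hung 303.5 [[ 0.5174 -0.1135  0.179 ]]
green hung 268.5 [[ 0.5176 -0.182   0.179 ]]
yellow hung 350.5 [[ 0.5179 -0.2571  0.179 ]]
blue hung 281.0 [[ 0.5195 -0.3324  0.179 ]]
pos [0.6199 0.0043 0.2615] yaw 0.27 -> d [19.7 -4.3 11.9] roll 0.0047 F [ 0.7  0.3 -1.2] open 0.2 t 46.8
```

View pics/s12.png

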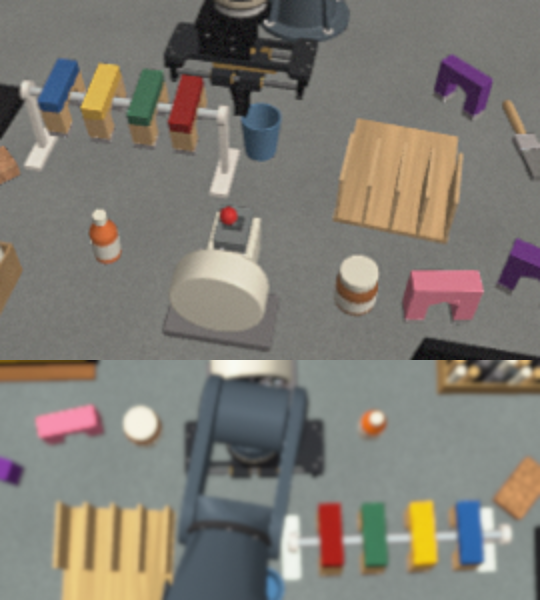

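```bash
python3 -m inch '[[0,30,10,0,0],[0,70,30,0,0],[0,110,50,0,0],[0,150,80,0,0],[0,160,120,0,0],[0,160,160,0,0],[0,160,160,0,0]]'; python3 - <<'E'
from h import *
p,_=vision.capture("scene"); q,_=vision.capture("top"); q0=np.load("top0.npz")["p"]; p0=np.load("scene0.npz")["p"]
f=lambda im,roi:[(np.round(b[0],1),b[1]) for b in blobs(im,"red",roi,5)]
s0,s1,t0,t1=f(p0,(240,200,256,222)),f(p,(236,205,256,245)),f(q0,(245,135,270,160)),f(q,(245,125,270,160)); print(s0,s1,t0,t1)
for z in (.157,.163,.17): print(z,[onz(n,[a[0][0]],z)[0,:2].round(4) for n,a in (("scene",s0),("top",t0),("scene",s1),("top",t1)) if a])
if t1: print(two(s1[0][0],t1[0][0]))
cv2.imwrite("pics/l13.png",np.hstack([cv2.resize(x,(396,360),interpolation=2) for x in (q0[105:165,228:294,::-1],q[105:165,228:294,::-1])]))
E
```

```text
time_s: 47.5
position: [0.458, 0.1672, 0.265]
tcp_rot: [[-1.0, -0.01, -0.025], [-0.01, 1.0, 0.003], [0.025, 0.004, -1.0]]
force: [-0.2, 0.0, 0.4]
opening: 0.006
[(array([247.5, 212. ]), 39.5)] [(array([244. , 227.5]), 45.0)] [(array([256.9, 147.1]), 32.5)] [(array([256. , 131.5]), 34.5)]
0.157 [array([0.6656, 0.0026]), array([0.6794, 0.0042]), array([0.7244, 0.0063]), array([0.7301, 0.0069])]
0.163 [array([0.6707, 0.0039]), array([0.6783, 0.0042]), array([0.7291, 0.0076]), array([0.7288, 0.0068])]
0.17 [array([0.6768, 0.0054]), array([0.6771, 0.0042]), array([0.7346, 0.009 ]), array([0.7273, 0.0067])]
(array([0.72884725, 0.00714046, 0.16260542]), np.float64(0.0006824163289465923))
```

View pics/l13.png

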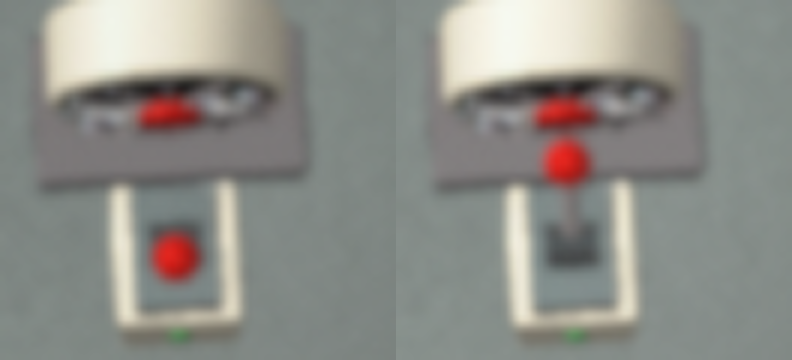

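```bash
python3 - <<'E'
from h import *
def px(x,y): return (228+x/6-.4,105+y/6-.4)
print("block(top face ~.10)",onz("top",[px(570,243),px(174,240)],.10).round(4))
for z in (.15,.157,.163,.17): print(z,"ball start/end",onz("top",[px(176,257),px(567,161)],z)[:,0].round(4))
print("box near/far edge z.08",onz("top",[px(178,328),px(178,182)],.08).round(4))
E
```

```text
block(top face ~.10) [[ 0.6956 -0.2138  0.1   ]
 [ 0.6981  0.0056  0.1   ]]
0.15 ball start/end [0.6796 0.7312]
0.157 ball start/end [0.6783 0.7297]
0.163 ball start/end [0.6773 0.7284]
0.17 ball start/end [0.676  0.7269]
box near/far edge z.08 [[0.652  0.0038 0.08  ]
 [0.7349 0.0034 0.08  ]]
```

The lever is at its stop. The ball moved to x 0.729, z 0.163, which agrees with a hinge at x ≈ 0.697, a 70 mm lever and a lean of about 0.47 rad. The contact force direction (-25, +12.5) also points to a lean of about 0.46 rad. One last check of the saddles, then I'll hand in.

```bash
python3 - <<'E'
from h import *
q,_=vision.capture("top")
for c in RNG:
    for b in blobs(q,c,(270,150,400,250),50): print(c,b[1],onz("top",[b[0]],.179).round(4))
s=bot.read_state(); print(s["position"],s["force"],s["time_s"],np.abs(s["qvel"]).max()); print("lever",[b[0] for b in blobs(q,"red",(245,125,270,160),5)])
print(bot.hand_in())
E
```

```text
red 305.0 [[ 0.5174 -0.1134  0.179 ]]
green 267.5 [[ 0.5178 -0.1819  0.179 ]]
yellow 347.5 [[ 0.5177 -0.2572  0.179 ]]
blue 281.0 [[ 0.5195 -0.3324  0.179 ]]
[0.45900234 0.16330507 0.2648325 ] [-0.14550976 -0.22303268 -0.28462735] 47.65 1.5667172937929668
lever [(255.96135265700482, 131.53140096618355)]
the job is handed in; nothing more can be done
None
```

I pushed all four saddles out of their slots, hung them astride the drying bar and released them. Then I pushed the fan lever over to its stop and handed the job in at 47.7 s.

**Saddles:** the last top view showed them hanging along the bar at y ≈ -0.332 (blue), -0.257 (yellow), -0.182 (green) and -0.113 (red). They had not moved since each was released. The arm stood clear with no contact force, and no bystander looked displaced in the pictures.

**Lever:** its value can't be read directly, so I worked it out from the cameras and the push force.
- The push hit a hard stop at 25 N.
- The ball ended at x ≈ 0.729, z ≈ 0.163, and the force direction fits a lean of about 0.46 rad, so I put the value near 1.0.
- **What disagreed:** the ball moved only about 51 mm, and a full swing from the off position would be about 67 mm. The two views also differed by about 7 mm on where it started. The lever may not have begun exactly at 0; I took the stop and the force direction as the better evidence.

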